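Take the left-hand hub nut off the soil mill

TASK

Take the brass hub nut off the shaft of the bench soil mill and stand it upright, gently, in the blue parts tray. The nut has a left-hand thread, so it loosens clockwise; how far it has to go is hidden, so feel for when the thread lets go and never force the nut, neither pulling while it still holds nor turning on against a stop. Leave the pot, the jar and the scoop where they are.

Things in the scene. Friction and masses are not known exactly. Their poses are not given: they have to be found in the camera images.
- nut_grip (a point): Brass hub nut, 0.13-0.21 kg, on the mill's shaft: round cap 44 mm across, 26 mm high, with an upright wing across its top, 52 long, 12 thick, 34 mm high, to pinch from above across its thickness. Point on the nut's axis, 50 mm above its underside, 24 above the cap's shoulder, 10 below the wing's top. z up the axis, x along the wing, y across it. Turning friction 0.05 to 0.2 Nm.
- nut_foot (a point): Middle of the nut's underside, axes as nut_grip. Two-start left-hand thread: clockwise (from above) loosens. It lets go after 35 to 115 degrees clockwise from the start (hidden, varies), is then free for some 25 degrees more, then meets a hard stop. While held it lifts 3 mm at most, then stops hard; anticlockwise it jams within 8 to 90 degrees. Pulls and jams over 20 N spoil the thread.
- hub (a point): Point on the mill's shaft axis, 122 mm above the bench: the shaft's top, hidden inside the nut. The shaft is braked and does not turn. A sprung rubber washer round it pushes the nut up with 4 to 6 N, so the nut rises up to 2 mm as it loosens. Lift the nut straight up 20 mm to clear the shaft.
- mill: Bench soil mill, lid off, fixed to the bench: white drum 224 mm across with a steel bowl on top (192 mm across, rim 105 mm above the bench), two beater arms in the bowl, grey control box on the drum's side at its -x. Origin on the shaft's axis at bench height; z up. The shaft is upright in the middle.
- tray: Blue open parts tray fixed to the bench, 160 by 160 mm outside, 30 mm high, walls and floor 4 mm. Origin at the middle of its underside, x and y along its sides.
- pot: Black plastic plant pot, loose, 104 mm across the rim, 95 mm high, origin under its centre. Leave alone.
- jar: Seed jar with a black cap, loose, 56 mm across, 85 mm high, origin under its centre. Leave alone.
- scoop: Yellow soil scoop, loose, lying on the bench, 180 mm long, 54 mm wide, 32 mm high; origin under its middle, handle to its -x. Leave alone.
There are look-alikes about, which are no part of the job. Of the things shaped like the part that bears nut_grip, the brass one is meant.

How it is judged:
By the outcome, as a careful person would: the job done as asked, in the order asked, and still so for the second after the job is handed in, with the robot touching nothing.
It also fails if it takes over 56 s, if anything falls off the work surface, if the arm or the gripper's body presses on something with over 40 N, if the wrist force passes 120 N, or if a joint passes its speed limit or range.

ROBOT

A 6-joint arm with a two-finger parallel gripper is mounted at the origin on the work surface. World frame = base frame: x ahead of the robot, y to its left, z up, the work surface at z = 0. Lengths are in m, angles in rad, forces in N, time in s.
With the tool pointing down it reaches from about 0.35 to 0.975 m from the base axis. Payload 4.9 kg.
Tool frame: the origin (TCP) lies midway between the tips of the shut fingers; the grasp point (between the pads) lies 19 mm behind it; z points along the fingers, y is the line along which they close (so a half turn about z gives the same grasp; the last joint's range is limited). The gripper opens to 85 mm and grips with 20 to 120 N. Pads are 22 mm wide; open, the fingers measure 114 mm over their backs; the gripper's body (76 mm by 85 mm) begins 54 mm behind the grasp point. The pads swing forward as they close: fully open they stand 13 mm farther back than shut.
Start: joints at [-1.313, 0.053, 1.613, -0, 1.476, -0.119], TCP at [0.23, -0.581, 0.231] pointing down, gripper open.
Joint ranges: [-3.01, 3.01], [-1.01, 2.22], [0.06, 2.58], [-1.02, 4.17], [0.09, 2.62], [-3.14, 3.14]. Speed limits (rad/s): [2.57, 2.57, 3.14, 3.14, 3.14, 3.14].

INTERFACE

Orientations are given as a rotation vector (axis times angle).
In Python, from station import telemetry, optics, ctrl gives the robot as it stands.
- The arm moves only by the shell command python3 -m pendant 'ROWS' [FORCE]. ROWS is JSON, one flat list of numbers, 7 for each row, row after row: the turn, a rotation vector about the tool's x, y, z as a fraction of full scale, then the shift along the tool's x, y, z as a fraction of full scale, then the opening, from 0 (shut) to 1 (fully open). In form: [ax, ay, az, tx, ty, tz, fingers, ax, ay, az, tx, ty, tz, fingers, ...]. A call has 1 to 12 rows; each row is the pose to reach, as a shift and turn from the pose commanded when the call began, along the tool's axes at that moment; what a row does not reach only later rows make up. Full scale, the value 1, is 300 mm for a shift and 30 degrees for a turn. A row lasts 1/8 s, in which the tool goes at most 62.5 mm and 10.7 degrees, less where a joint would pass 70% of its speed; a pose out of reach is approached as far as the arm can. A call with a number of a shift or a turn outside -1 to 1 is refused whole. A call with a gripper value outside its range is refused whole. The fingers move at their own pace and stop on an object; FORCE is the grip in N (left out, the last holds). Time passes only in rows, so rows that repeat a pose let the fingers close. It gives the time, the measured TCP pose, the force, the opening and the grip force at its end, in the units of the state.
- telemetry.get_obs(): the state, without advancing time (a new reading comes with each control period).
- optics.get_image(name): name is "scene" or "side" or "wrist"; returns a dict with "image" (480x640x3 uint8, red, green, blue), "depth" (480x640 float32, m along the optical axis (not along the pixel's ray), 0 where there is no reading), "fx", "fy", "cx", "cy" (pixels), "dist_coeffs" ([k1, k2, p1, p2, k3] as OpenCV has them; the pictures are not rectified), "rvec" (rotation vector, rad) and "tvec" (3), from world to camera coordinates, as OpenCV has them. Camera axes: x right, y down, z forward; pixel columns grow to the right and rows downward; lengths in m; the calibration is good to about 2 mm. A picture is of the moment at which its call begins.
- ctrl.finish_job(): hands the job in; it is judged then, once.
The state is a dict: "t": time; "q": joint angles; "dq": joint speeds; "effort": joint torques, N m; "tool_pos": TCP position; "tool_rot": TCP orientation; "contact_force": force on the tool from outside, world axes, zero at the start; "wrist_torque": the same for the moment, N m; "opening": finger opening in m; "grip_force": force on a finger pad.
Only numpy, scipy, OpenCV 4.12 (cv2) and the standard library are available. Lean on these libraries where they do the work, as an engineer would, in place of code of your own. Each camera call takes 0.05 s, during which the arm holds its last target. There are 200 camera calls.

## Working session

There is one attempt and no reset: what is moved stays moved. The work goes in short steps, Python scripts to look and compute and a shell command to move; the robot and the scene stay as the last step left them, time stands still between calls to the robot, and variables do not carry over. Pictures are saved under pics/ and viewed, at most 10 in all, crops included, and the job is handed in when it is done.

```bash
mkdir -p pics
cat > h.py <<'E'
import numpy as np,cv2
from station import telemetry,optics,ctrl
def grab(n):
    d=optics.get_image(n); np.savez('last_'+n,**d); return d
def cloud(d):
    h,w=d['depth'].shape
    K=np.array([[d['fx'],0,d['cx']],[0,d['fy'],d['cy']],[0,0,1.]])
    u,v=np.meshgrid(np.arange(w),np.arange(h))
    p=cv2.undistortPoints(np.stack([u,v],-1).reshape(-1,1,2).astype(float),K,np.array(d['dist_coeffs'],float)).reshape(h,w,2)
    P=np.dstack([p,np.ones((h,w))])*d['depth'][...,None]
    R=cv2.Rodrigues(np.array(d['rvec'],float))[0]
    return (P-np.array(d['tvec']).ravel())@R
E
python3 - <<'E'
from h import *
a=grab('scene');b=grab('side')
cv2.imwrite('pics/a.png',a['image'][...,::-1]);cv2.imwrite('pics/b.png',b['image'][...,::-1])
o=telemetry.get_obs();print(o)
E
```

```text
{'t': 0.1, 'q': array([-1.31301067e+00,  5.32957059e-02,  1.61414095e+00, -2.03714398e-06,
        1.47600967e+00, -1.18992910e-01]), 'dq': array([-0.00047083, -0.00081273, -0.00156737, -0.00182016, -0.00017796,
        0.00066045]), 'effort': array([-9.15041292e-04, -3.94902027e+01, -3.71363461e+01, -1.11419702e-04,
        3.91552399e-03, -8.41765143e-06]), 'tool_pos': array([ 0.22981467, -0.58061283,  0.23019235]), 'tool_rot': array([-3.08419254e+00, -5.88001809e-01,  2.04958932e-04]), 'contact_force': array([ 0.18202483, -0.30569366,  0.61350302]), 'wrist_torque': array([-0.04014221,  0.00671821,  0.03194192]), 'grip_force': 0.0, 'opening': 0.08540349212651252}
```

View pics/a.png

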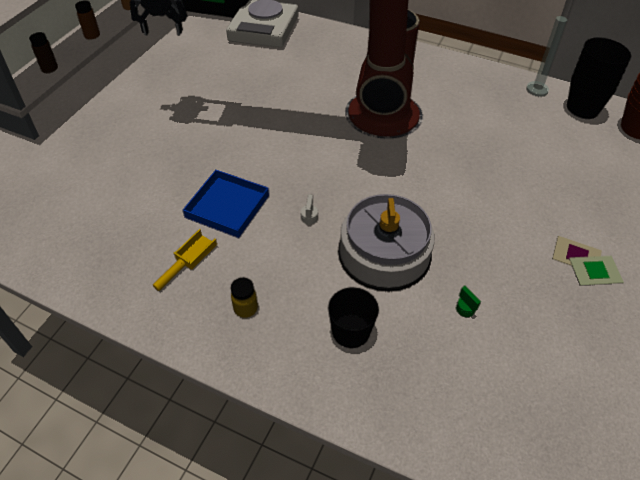

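View pics/b.png

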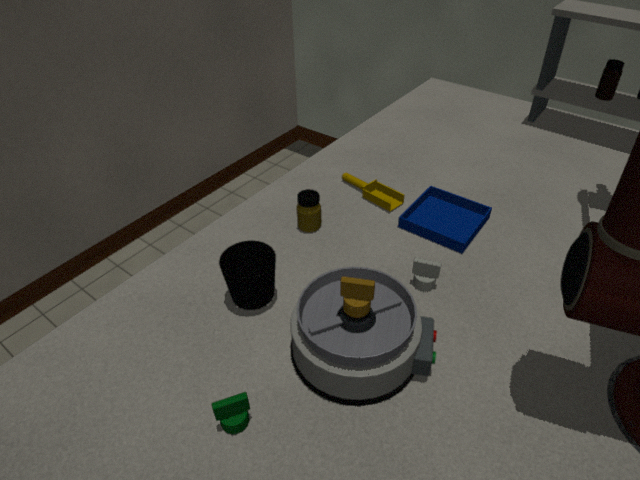

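The scene view shows the brass nut at about (390,215) and the tray at (227,203). In the side view they are at (357,297) and (445,217). The grey and green look-alikes stand clear of both.

Run:
```python
from h import *
for n,box,tb in(('scene',(365,190,415,245),(175,160,280,245)),('side',(330,265,385,325),(390,180,500,255))):
    d=dict(np.load(f'last_{n}.npz'));P=cloud(d)
    hsv=cv2.cvtColor(d['image'],cv2.COLOR_RGB2HSV)
    m=np.zeros(hsv.shape[:2],bool);x0,y0,x1,y1=box;m[y0:y1,x0:x1]=1
    m&=(hsv[...,0]>10)&(hsv[...,0]<30)&(hsv[...,1]>130)&(hsv[...,2]>70)&(d['depth']>0)
    Q=P[m];W=Q[Q[:,2]>.143]
    print(n,len(Q),'z',np.percentile(Q[:,2],[2,98]).round(4),'wing mean',W.mean(0).round(4))
    r=cv2.minAreaRect((W[:,:2]*1000).astype(np.float32));print(' wing',r)
    C=Q[Q[:,2]<.13];print(' cap',C.min(0).round(3),C.max(0).round(3))
    m=np.zeros(hsv.shape[:2],bool);x0,y0,x1,y1=tb;m[y0:y1,x0:x1]=1
    m&=(hsv[...,0]>100)&(hsv[...,0]<130)&(hsv[...,1]>150)&(d['depth']>0)
    T=P[m];T=T[(T[:,2]>-.01)&(T[:,2]<.035)];r=cv2.minAreaRect((T[:,:2]*1000).astype(np.float32));print(' tray',r)
    # bowl rim for the mill axis
    R=P[(P[...,2]>.099)&(P[...,2]<.112)&(d['depth']>0)]
    c=Q.mean(0);R=R[(np.hypot(*(R[:,:2]-c[:2]).T)<.13)&(np.hypot(*(R[:,:2]-c[:2]).T)>.08)]
    A=np.c_[2*R[:,:2],np.ones(len(R))];s=np.linalg.lstsq(A,(R[:,:2]**2).sum(1),rcond=None)[0]
    print(' rim centre',s[:2].round(4),'r',np.sqrt(s[2]+s[0]**2+s[1]**2).round(4),len(R))
```

```text
scene 234 z [0.126  0.1677] wing mean [0.4994 0.1888 0.1644]
 wing ((498.84521484375, 188.46311950683594), (55.002193450927734, 12.877321243286133), 24.367158889770508)
 cap [0.41  0.168 0.082] [0.52 0.21 0.13]
 tray ((528.8847045898438, -227.39376831054688), (167.4603729248047, 163.8651580810547), 0.4878992438316345)
 rim centre [0.5003 0.1889] r 0.0935 596
side 346 z [0.1286 0.1662] wing mean [0.4969 0.1899 0.1647]
 wing ((497.275634765625, 189.62814331054688), (50.71851348876953, 14.204530715942383), 26.44791603088379)
 cap [0.478 0.103 0.082] [0.557 0.211 0.13 ]
 tray ((526.1434936523438, -227.23165893554688), (160.16258239746094, 166.57662963867188), 0.39028191566467285)
 rim centre [0.4972 0.1902] r 0.0931 1139
```

```bash
cat >> h.py <<'E'
from scipy.spatial.transform import Rotation as Ro
def to(p,yaw=None):
    "fractions to world point p (TCP), tool-x at yaw deg, tool pointing down"
    o=telemetry.get_obs();R=Ro.from_rotvec(o['tool_rot'])
    s=R.inv().apply(np.array(p)-o['tool_pos'])/.3
    x=R.as_matrix()[:,0];y0=np.degrees(np.arctan2(x[1],x[0]))
    print('yaw now',y0.round(1),'shift',s.round(4))
    if yaw is not None:
        T=Ro.from_euler('z',yaw,degrees=True)*Ro.from_euler('x',180,degrees=True)
        print('turn',(np.degrees((R.inv()*T).as_rotvec())/30).round(4))
E
python3 -m pendant '[0,0,0,0.2,-0.23,-0.03,1, 0,0,0,0.4,-0.46,-0.03,1, 0,0,0,0.592,-0.686,-0.03,1, 0,0,0,0.592,-0.686,-0.03,1, 0,0,0,0.592,-0.686,-0.03,1]'
python3 -m pendant '[0,0,0,0.2,-0.23,-0.03,1, 0,0,0,0.4,-0.46,-0.03,1, 0,0,0,0.592,-0.686,-0.03,1, 0,0,0,0.592,-0.686,-0.03,1, 0,0,0,0.592,-0.686,-0.03,1]'
python3 -m pendant '[0,0,0,0.15,-0.17,-0.03,1, 0,0,0,0.3,-0.34,-0.03,1, 0,0,0,0.45,-0.51,-0.03,1, 0,0,0,0.592,-0.686,-0.03,1, 0,0,0,0.592,-0.686,-0.03,1, 0,0,0,0.592,-0.686,-0.03,1]'
python3 -c "
from h import *
to((.4985,.1893,.26),205); print(telemetry.get_obs()['q'])"
```

```text
t: 0.72
tool_pos: [0.3199, -0.3216, 0.2398]
tool_rot: [-3.085, -0.593, -0.0]
contact_force: [-0.6, -0.7, -0.4]
opening: 0.0851
grip_force: 0.0
t: 1.35
tool_pos: [0.409, -0.0648, 0.249]
tool_rot: [-3.084, -0.595, -0.0]
contact_force: [-0.6, -0.5, 0.9]
opening: 0.0853
grip_force: 0.0
t: 2.1
tool_pos: [0.498, 0.1897, 0.2576]
tool_rot: [3.085, 0.592, -0.003]
contact_force: [0.2, -0.4, -0.9]
opening: 0.0849
grip_force: 0.0
yaw now 21.7 shift [ 0.0012  0.0018 -0.008 ]
turn [ 5.2000e-03 -5.0000e-04  5.8903e+00]
[ 2.24460958e-01 -1.82487039e-01  1.79364206e+00 -5.05306783e-04
  1.53215372e+00  1.41637955e+00]
```

```bash
for i in 1 2 3 4 5; do :; done
python3 -m pendant '[0,0,-0.34,0,0,0,1, 0,0,-0.68,0,0,0,1, 0,0,-1,0,0,0,1]' >/dev/null
python3 -m pendant '[0,0,-0.34,0,0,0,1, 0,0,-0.68,0,0,0,1, 0,0,-1,0,0,0,1]' >/dev/null
python3 -m pendant '[0,0,-0.34,0,0,0,1, 0,0,-0.68,0,0,0,1, 0,0,-1,0,0,0,1]' >/dev/null
python3 -m pendant '[0,0,-0.34,0,0,0,1, 0,0,-0.68,0,0,0,1, 0,0,-1,0,0,0,1]' >/dev/null
python3 -m pendant '[0,0,-0.34,0,0,0,1, 0,0,-0.68,0,0,0,1, 0,0,-1,0,0,0,1]' >/dev/null
python3 -m pendant '[0,0,-0.34,0,0,0,1, 0,0,-0.68,0,0,0,1, 0,0,-1,0,0,0,1, 0,0,-1,0,0,0,1]'
python3 - <<'E'
from h import *
d=grab('wrist');cv2.imwrite('pics/w.png',d['image'][...,::-1])
P=cloud(d);hsv=cv2.cvtColor(d['image'],cv2.COLOR_RGB2HSV)
m=(hsv[...,0]>10)&(hsv[...,0]<30)&(hsv[...,1]>130)&(hsv[...,2]>60)&(d['depth']>0)&(np.hypot(P[...,0]-.4985,P[...,1]-.189)<.04)
Q=P[m];print(len(Q),np.percentile(Q[:,2],[2,50,98]).round(4))
W=Q[Q[:,2]>np.percentile(Q[:,2],98)-.006]
r=cv2.minAreaRect((W[:,:2]*1000).astype(np.float32));print(r,len(W),W.mean(0))
v=np.linalg.svd(W[:,:2]-W[:,:2].mean(0),full_matrices=False)[2][0];print('pca',np.degrees(np.arctan2(v[1],v[0])))
to((.4985,.1893,.26),205); print(telemetry.get_obs()['q'])
E
```

```text
t: 4.47
tool_pos: [0.498, 0.1873, 0.2583]
tool_rot: [0.582, -3.087, 0.001]
contact_force: [-0.7, -0.5, 0.2]
opening: 0.0855
grip_force: 0.0
2767 [0.1294 0.1317 0.1657]
((498.16326904296875, 189.0320281982422), (50.31863784790039, 11.967796325683594), 25.024860382080078) 1275 [0.49681296 0.1884001  0.16452672]
pca 24.662196454899725
yaw now -158.7 shift [-0.0034  0.0049 -0.0056]
turn [-0.0007 -0.0003 -0.1229]
[ 2.20482530e-01 -1.85560277e-01  1.79511822e+00 -3.83234544e-04
  1.53213289e+00 -1.72225513e+00]
```

View pics/w.png

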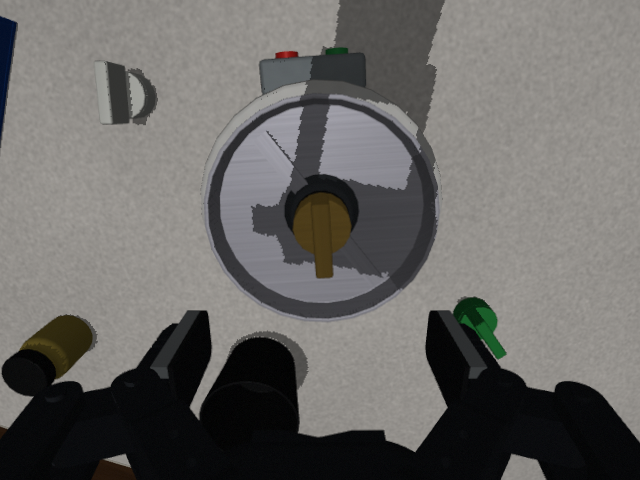

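The wrist view shows the nut at (322,225) with its wing running vertically between the open fingers. I'll correct the offset, descend and pinch.

```bash
python3 -m pendant '[0,0,-0.12,-0.003,0.005,0.1,1, 0,0,-0.12,-0.003,0.005,0.2,1, 0,0,-0.12,-0.003,0.005,0.3,0.6, 0,0,-0.12,-0.003,0.005,0.3,0.6]'
python3 -c "
from h import *
to((.4982,.189,.138),205)"
```

```text
t: 5.03
tool_pos: [0.4965, 0.1896, 0.1654]
tool_rot: [0.68, -3.061, 0.0]
contact_force: [0.5, -0.8, -0.6]
opening: 0.0521
grip_force: 0.0
yaw now -155.0 shift [-0.0049 -0.0044  0.0912]
turn [ 0.0021 -0.0115  0.0012]
```

```bash
python3 -m pendant '[0,0,0,-0.003,-0.003,0.05,0.6, 0,0,0,-0.003,-0.003,0.09,0.6, 0,0,0,-0.003,-0.003,0.09,0.6]'
python3 -c "
from h import *
to((.4982,.189,.138),205)"
python3 -m pendant '[0,0,0,0,0,0,0.3, 0,0,0,0,0,0,0, 0,0,0,0,0,0,0, 0,0,0,0,0,0,0, 0,0,0,0,0,0,0, 0,0,0,0,0,0,0]' 40
python3 -c "
from h import *
to((.4982,.189,.138),205);o=telemetry.get_obs();print(o['contact_force'],o['wrist_torque'])"
```

```text
t: 5.4
tool_pos: [0.4991, 0.1901, 0.1403]
tool_rot: [0.684, -3.064, 0.0]
contact_force: [-0.0, 0.7, -0.4]
opening: 0.0509
grip_force: 0.0
yaw now -154.8 shift [ 0.0043 -0.0021  0.0077]
turn [ 0.0008 -0.0035  0.0057]
t: 6.15
tool_pos: [0.5001, 0.1905, 0.1419]
tool_rot: [-0.685, 3.065, 0.0]
contact_force: [-1.1, 1.3, 4.3]
opening: 0.0114
grip_force: 43.2
yaw now -154.8 shift [ 0.0078 -0.0019  0.0131]
turn [0.0001 0.0021 0.0062]
[-1.0797144   1.29200301  4.33089519] [ 0.21097394  0.11327615 -0.00848605]
```

```bash
cat > s.py <<'E'
from h import *
o=telemetry.get_obs();x=Ro.from_rotvec(o['tool_rot']).as_matrix()[:,0]
print('   yaw',np.degrees(np.arctan2(x[1],x[0])).round(1),'z',o['tool_pos'][2].round(4),'F',o['contact_force'].round(1),'Tz',o['wrist_torque'].round(3),'grip',round(float(o['grip_force']),1),round(float(o['opening']),4))
E
python3 -m pendant '[0,0,0.17,0,0,0,0, 0,0,0.33,0,0,0,0]'>/dev/null; python3 s.py
python3 -m pendant '[0,0,0.17,0,0,0,0, 0,0,0.33,0,0,0,0]'>/dev/null; python3 s.py
python3 -m pendant '[0,0,0.17,0,0,0,0, 0,0,0.33,0,0,0,0]'>/dev/null; python3 s.py
```

```text
yaw -164.9 z 0.1419 F [-1.1 -0.9  3.4] Tz [-0.045 -0.019  0.076] grip 43.2 0.0114
   yaw -174.8 z 0.1419 F [-0.2  0.1  4.1] Tz [-0.129 -0.028  0.082] grip 43.2 0.011
   yaw 175.3 z 0.1419 F [ 0.1 -0.3  4.3] Tz [-0.165  0.005  0.049] grip 43.2 0.0116
```

```bash
python3 -m pendant '[0,0,0.2,0,0,0,0, 0,0,0.4,0,0,0,0]'>/dev/null; python3 s.py
python3 -m pendant '[0,0,0,0,0,-0.004,0, 0,0,0,0,0,-0.007,0]'>/dev/null; python3 s.py
```

```text
yaw 163.3 z 0.1419 F [-0.2 -0.4  4.3] Tz [-0.15   0.104  0.081] grip 43.2 0.0112
   yaw 163.6 z 0.1429 F [ 3.9 -0.3 -4.1] Tz [-0.12  -0.713 -0.054] grip 42.2 0.0108
```

```bash
python3 -m pendant '[0,0,0,0,0,0,0]'>/dev/null; python3 s.py
```

```text
yaw 163.5 z 0.1429 F [ 5.6 -0.4 -3.5] Tz [-0.087 -0.861  0.029] grip 42.3 0.0112
```

```bash
python3 -m pendant '[0,0,0,0,0,-0.004,0, 0,0,0,0,0,-0.004,0]'>/dev/null; python3 s.py
```

```text
yaw 163.5 z 0.1431 F [ 7.1 -0.7 -7.3] Tz [-0.05  -1.312 -0.013] grip 41.5 0.0114
```

```bash
python3 -m pendant '[0,0,0,0,0,0.011,0, 0,0,0.2,0,0,0.011,0, 0,0,0.4,0,0,0.011,0]'>/dev/null; python3 s.py
python3 -m pendant '[0,0,0,0,0,-0.005,0, 0,0,0,0,0,-0.01,0, 0,0,0,0,0,-0.01,0]'>/dev/null; python3 s.py
```

```text
yaw 151.3 z 0.1421 F [ 1.5 -1.6  3.2] Tz [-0.379 -0.315  0.088] grip 43.1 0.0111
   yaw 151.6 z 0.1431 F [ 4.7 -0.4 -4.2] Tz [-0.231 -1.037 -0.008] grip 42.0 0.0111
```

Still held at 54°. I'll carry on the same way.

```bash
python3 -m pendant '[0,0,0,0,0,0.01,0, 0,0,0.2,0,0,0.01,0, 0,0,0.4,0,0,0.01,0]'>/dev/null; python3 s.py
python3 -m pendant '[0,0,0,0,0,-0.005,0, 0,0,0,0,0,-0.01,0, 0,0,0,0,0,-0.01,0]'>/dev/null; python3 s.py
```

```text
yaw 139.4 z 0.142 F [ 2.  -4.5  4. ] Tz [-0.824 -0.163  0.083] grip 43.2 0.0112
   yaw 139.6 z 0.1432 F [ 4.6 -4.  -3.1] Tz [-0.72  -0.78   0.001] grip 42.3 0.0113
```

```bash
python3 -m pendant '[0,0,0,-0.002,-0.003,0.01,0, 0,0,0.2,-0.002,-0.003,0.01,0, 0,0,0.4,-0.002,-0.003,0.01,0]'>/dev/null; python3 s.py
python3 -m pendant '[0,0,0,0,0,-0.005,0, 0,0,0,0,0,-0.01,0, 0,0,0,0,0,-0.01,0]'>/dev/null; python3 s.py
```

```text
yaw 127.4 z 0.1416 F [ 0.7 -3.1  4.4] Tz [-0.598  0.083  0.049] grip 43.3 0.0111
   yaw 127.6 z 0.1435 F [ 1.5 -2.  -1.3] Tz [-0.276 -0.289  0.028] grip 42.4 0.0117
```

```bash
python3 -m pendant '[0,0,0,0,0,-0.004,0, 0,0,0,0,0,-0.004,0]'>/dev/null; python3 s.py
```

```text
yaw 127.5 z 0.1437 F [  5.1   0.3 -11.3] Tz [-0.003 -0.958  0.018] grip 41.0 0.0114
```

Still held at 78°, where the pull reached 11 N. I'll lower and keep turning.

```bash
python3 -m pendant '[0,0,0,0,0,0.014,0, 0,0,0.2,0,0,0.014,0, 0,0,0.4,0,0,0.014,0]'>/dev/null; python3 s.py
python3 -m pendant '[0,0,0,0,0,-0.006,0, 0,0,0,0,0,-0.012,0, 0,0,0,0,0,-0.012,0]'>/dev/null; python3 s.py
```

```text
yaw 115.3 z 0.1428 F [-1.7 -4.4  3.4] Tz [-0.802  0.422  0.107] grip 43.1 0.0109
   yaw 115.5 z 0.1438 F [ 3.3 -4.  -7.4] Tz [-0.798 -0.447 -0.006] grip 41.7 0.011
```

```bash
python3 -m pendant '[0,0,0,-0.003,-0.001,0.012,0, 0,0,0.2,-0.003,-0.001,0.012,0, 0,0,0.4,-0.003,-0.001,0.012,0]'>/dev/null; python3 s.py
python3 -m pendant '[0,0,0,0,0,-0.006,0, 0,0,0,0,0,-0.012,0, 0,0,0,0,0,-0.012,0]'>/dev/null; python3 s.py
```

```text
yaw 103.4 z 0.1424 F [-3.3 -5.9  3.1] Tz [-1.024  0.698  0.105] grip 43.1 0.011
   yaw 103.5 z 0.144 F [ 0.4 -5.2 -5.7] Tz [-0.75  -0.105 -0.044] grip 41.8 0.011
```

```bash
python3 -m pendant '[0,0,0,-0.004,-0.003,0.012,0, 0,0,0.2,-0.004,-0.003,0.012,0, 0,0,0.4,-0.004,-0.003,0.012,0]'>/dev/null; python3 s.py
python3 -m pendant '[0,0,0,0,0,-0.006,0, 0,0,0,0,0,-0.012,0, 0,0,0,0,0,-0.012,0]'>/dev/null; python3 s.py
```

```text
yaw 91.3 z 0.1426 F [-4.1 -3.   2.7] Tz [-0.664  0.832  0.145] grip 43.2 0.0114
   yaw 91.5 z 0.1446 F [-0.8 -0.8 -2.3] Tz [-0.216  0.306 -0.004] grip 42.3 0.011
```

```bash
python3 -m pendant '[0,0,0,0,0,-0.004,0, 0,0,0,0,0,-0.004,0]'>/dev/null; python3 s.py
```

```text
yaw 91.5 z 0.1453 F [ 0.6  0.6 -8. ] Tz [ 0.077 -0.133  0.012] grip 41.6 0.0111
```

```bash
python3 -m pendant '[0,0,0,0,0,0.016,0, 0,0,0.15,0,0,0.016,0, 0,0,0.25,0,0,0.016,0]'>/dev/null; python3 s.py
python3 -m pendant '[0,0,0,0,0,-0.006,0, 0,0,0,0,0,-0.012,0, 0,0,0,0,0,-0.012,0]'>/dev/null; python3 s.py
python3 -m pendant '[0,0,0,0,0,-0.004,0, 0,0,0,0,0,-0.004,0]'>/dev/null; python3 s.py
```

```text
yaw 83.9 z 0.1424 F [-5.6 -2.1  3.7] Tz [-0.361  1.119  0.112] grip 43.1 0.0113
   yaw 84.0 z 0.1452 F [-5.1 -2.7  1.6] Tz [-0.328  0.973 -0.004] grip 42.9 0.0113
   yaw 84.0 z 0.146 F [-4.9 -1.5  0.4] Tz [-0.323  0.88  -0.023] grip 42.7 0.0111
```

```bash
python3 -m pendant '[0,0,0,-0.001,-0.003,-0.003,0, 0,0,0,-0.001,-0.003,-0.006,0, 0,0,0,-0.001,-0.003,-0.006,0]'>/dev/null; python3 s.py
```

```text
yaw 84.0 z 0.1481 F [-1.8 -0.3 -1.9] Tz [-0.03   0.227  0.002] grip 42.3 0.0112
```

Free: it is now 4 mm above the hold point with only the nut's weight on the wrist. I'll lift straight up in small steps.

```bash
python3 -m pendant '[0,0,0,0,-0.001,-0.01,0, 0,0,0,0,-0.001,-0.02,0, 0,0,0,0,-0.001,-0.02,0]'>/dev/null; python3 s.py
python3 -m pendant '[0,0,0,0,0,-0.015,0, 0,0,0,0,0,-0.03,0, 0,0,0,0,0,-0.045,0, 0,0,0,0,0,-0.06,0, 0,0,0,0,0,-0.09,0, 0,0,0,0,0,-0.13,0, 0,0,0,0,0,-0.2,0, 0,0,0,0,0,-0.27,0, 0,0,0,0,0,-0.27,0]' 60; python3 s.py
python3 - <<'E'
from h import *
d=grab('side');cv2.imwrite('pics/l.png',d['image'][150:430,200:520,::-1])
to((.527,-.227,.2),25);print(telemetry.get_obs()['q'])
E
```

```text
yaw 84.0 z 0.1547 F [ 0.3 -0.2 -1.7] Tz [-0.025  0.025  0.026] grip 42.4 0.0113
t: 15.65
tool_pos: [0.4995, 0.1871, 0.2387]
tool_rot: [2.333, 2.1, 0.008]
contact_force: [-0.6, -0.9, -1.2]
opening: 0.0105
grip_force: 63.2
   yaw 84.0 z 0.2387 F [-0.6 -0.9 -1.2] Tz [-0.042  0.04   0.011] grip 63.2 0.0105
yaw now 84.0 shift [-1.3623  0.2381  0.1217]
turn [ 0.0041 -0.0046  1.9663]
[ 2.18801734e-01 -1.75455917e-01  1.82210908e+00  8.50280229e-06
  1.49185049e+00  3.23699441e-01]
```

View pics/l.png

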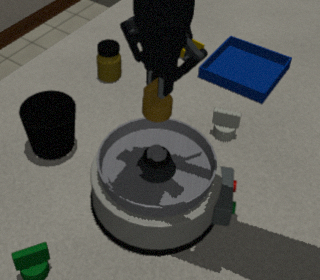

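The nut is in the gripper above the bare shaft, at about (157,100) in the crop. Next is the move across to the tray.

```bash
python3 -m pendant '[0,0,0,-0.08,0.014,0,0, 0,0,0,-0.22,0.038,0,0, 0,0,0,-0.4,0.07,0,0, 0,0,0,-0.58,0.1,0,0, 0,0,0,-0.68,0.119,0,0, 0,0,0,-0.68,0.119,0,0]'>/dev/null
python3 -m pendant '[0,0,0,-0.1,0.018,0,0, 0,0,0,-0.28,0.049,0.05,0, 0,0,0,-0.46,0.08,0.1,0, 0,0,0,-0.6,0.105,0.15,0, 0,0,0,-0.68,0.119,0.2,0, 0,0,0,-0.68,0.119,0.25,0, 0,0,0,-0.68,0.119,0.25,0, 0,0,0,-0.68,0.119,0.25,0]'; python3 s.py
python3 - <<'E'
from h import *
d=grab('side');P=cloud(d);cv2.imwrite('pics/t.png',cv2.resize(d['image'][100:270,360:540,::-1],None,fx=3,fy=3))
o=telemetry.get_obs()['tool_pos'];hsv=cv2.cvtColor(d['image'],cv2.COLOR_RGB2HSV)
m=(hsv[...,0]>10)&(hsv[...,0]<30)&(hsv[...,1]>130)&(d['depth']>0)&(np.linalg.norm(P-o,axis=2)<.07)
Q=P[m];print('nut',len(Q),np.percentile(Q,[2,50,98],axis=0).round(4))
to((.527,-.227,.045))
E
```

```text
t: 17.45
tool_pos: [0.5265, -0.2253, 0.1602]
tool_rot: [2.333, 2.104, 0.001]
contact_force: [-0.0, 0.6, -1.8]
opening: 0.0107
grip_force: 63.1
   yaw 84.1 z 0.1602 F [-0.   0.6 -1.8] Tz [-0.002 -0.009  0.02 ] grip 63.1 0.0107
nut 403 [[ 0.5065 -0.2323  0.1264]
 [ 0.5227 -0.2063  0.1488]
 [ 0.542  -0.1963  0.2039]]
yaw now 84.1 shift [-0.0047  0.001   0.3857]
```

View pics/t.png

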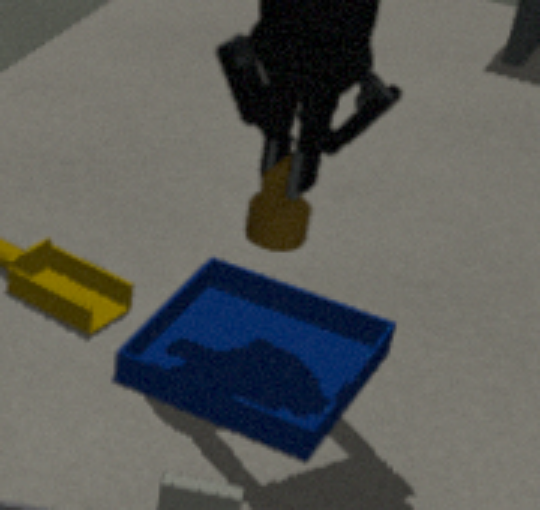

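The nut hangs upright over the tray, at about (278,220) in the crop. I'll lower to just above the floor, then creep down.

```bash
python3 -m pendant '[0,0,0,-0.005,0,0.08,0, 0,0,0,-0.005,0,0.2,0, 0,0,0,-0.005,0,0.29,0, 0,0,0,-0.005,0,0.34,0, 0,0,0,-0.005,0,0.365,0, 0,0,0,-0.005,0,0.375,0, 0,0,0,-0.005,0,0.375,0]'>/dev/null; python3 s.py
python3 -m pendant '[0,0,0,0,0,0.004,0, 0,0,0,0,0,0.008,0, 0,0,0,0,0,0.012,0, 0,0,0,0,0,0.012,0]'>/dev/null; python3 s.py
```

```text
yaw 84.0 z 0.0483 F [ 0.4 -0.8 -1.3] Tz [0.006 0.015 0.022] grip 63.2 0.0106
   yaw 84.0 z 0.0437 F [ 0.3  0.4 -1.8] Tz [0.008 0.027 0.011] grip 63.2 0.0108
```

```bash
python3 -m pendant '[0,0,0,0,0,0.004,0, 0,0,0,0,0,0.008,0, 0,0,0,0,0,0.008,0]'>/dev/null; python3 s.py
python3 -m pendant '[0,0,0,0,0,0.003,0, 0,0,0,0,0,0.005,0, 0,0,0,0,0,0.005,0]'>/dev/null; python3 s.py
```

```text
yaw 84.0 z 0.0412 F [-0.3  0.8 -1.9] Tz [ 0.003  0.006 -0.013] grip 63.2 0.0106
   yaw 84.0 z 0.0405 F [-1.4  1.2  3.3] Tz [ 0.249  0.461 -0.056] grip 63.9 0.0112
```

Touchdown at about 5 N. I'll open gently, then back off.

```bash
python3 -m pendant '[0,0,0,0,0,0,0.15, 0,0,0,0,0,0,0.2, 0,0,0,0,0,0,0.3, 0,0,0,0,0,0,0.45, 0,0,0,0,0,0,0.5, 0,0,0,0,0,0,0.5]' 20; python3 s.py
python3 -m pendant '[0,0,0,0,0,-0.05,0.5, 0,0,0,0,0,-0.15,0.5, 0,0,0,0,0,-0.3,0.5, 0,0,0,0,0,-0.5,0.5, 0,0,0,0,0,-0.6,0.5, 0,0,0,0,0,-0.6,0.5]'; python3 s.py
python3 - <<'E'
from h import *
d=grab('side');cv2.imwrite('pics/e.png',d['image'][...,::-1])
E
```

```text
t: 20.38
tool_pos: [0.526, -0.228, 0.0399]
tool_rot: [-2.335, -2.102, -0.0]
contact_force: [-0.4, 0.3, -0.5]
opening: 0.043
grip_force: 0.0
   yaw 84.0 z 0.0399 F [-0.4  0.3 -0.5] Tz [ 0.019  0.029 -0.   ] grip 0.0 0.043
t: 21.12
tool_pos: [0.5278, -0.2291, 0.2252]
tool_rot: [2.329, 2.096, 0.004]
contact_force: [0.6, 0.6, -0.5]
opening: 0.0426
grip_force: 0.0
   yaw 84.0 z 0.2252 F [ 0.6  0.6 -0.5] Tz [ 0.015 -0.004  0.022] grip 0.0 0.0426
```

View pics/e.png

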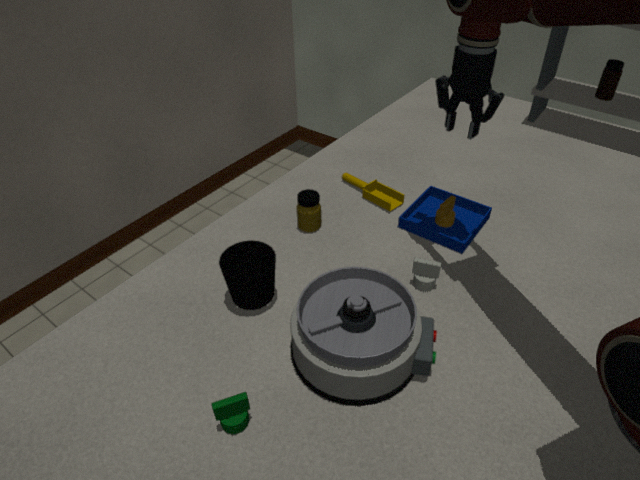

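The nut stands upright in the tray at (446,212). The pot, jar and scoop are where they were, and the gripper is clear.

```bash
python3 -c "
from h import *
print(ctrl.finish_job())"
```

```text
the job is handed in; nothing more can be done
None
```

The brass nut came free at about 120° clockwise, was lifted straight off the shaft and now stands upright in the blue tray; the highest pull I read while the thread held was 11 N, and the job was handed in at about 21 s.

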